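# Refit the air cleaner's filter cover and lock its quarter-turn stud

## Task

Put the blue filter cover back on the open top of the white air cleaner, then push its sprung yellow T-handle in and turn it clockwise a quarter turn until it locks, and let go. Push only gently once you feel the stud reach its bottom, never force it to turn before it is in deep enough, and leave the other things on the table where they are.

Things in the scene. Friction and masses are not known exactly. Their poses are not given: they have to be found in the camera images.
- opening (a point): Centre of the rectangular opening in the white air cleaner's flat top face, 120 mm above the table; z up, x along the opening's long side. The opening is 113 mm (x) by 83 mm (y), its edge 12 mm thick. The cover is home when its plate lies flat on the top face, cover_seat on this point and long sides parallel; either way round is right (cover and stud are symmetric).
- case: White tabletop air cleaner with grey air slots, fixed, 230 x 190 x 120 mm high, hollow and open on top, with a steel receiver for the stud, on an adjustable bracket, hidden under a black plate with a slot along x for the cross-pin, in the middle of the opening. Origin under its centre, axes as opening.
- stand: Dark wooden open box, fixed, 130 x 100 x 45 mm high; the cover lies level across its rim at the start. Origin under its centre.
- cover_seat (a point): The loose blue cover, about 0.2 kg. The point is the centre of the underside of its plate: 130 (x) x 100 (y) x 6 mm, z up through the stud. Under the plate a grey spigot 110 x 80 mm reaches 6 mm down, with a narrower step 104 x 74 mm for 4 mm more; the stud's shaft and cross-pin hang to 26 mm below the plate.
- handle (a point): Centre of the stud's yellow T-handle, mid-cover: a bar 42 mm long (its x) x 10 mm thick (its y) x 24 mm high on a 10 mm steel stem. Stud out: this centre is 50 mm above the plate's underside, the bar's bottom 32 mm above the plate's top. At turn 0 the bar is parallel to the cover's long side. The cover may be carried by this handle.
- press (a joint): How far the stud is pushed in (m), 0 = out. Spring: 4 N plus 0.4 N per mm. It can turn only when pushed in deep enough, 4 to 16 mm: this differs each time with the unseen receiver's height. 2 mm deeper the cross-pin meets a hard bottom stop, felt as a steep rise of force: push slowly, stop there, keep it in and turn. 12 to 16 N in all on the handle is enough.
- turn (a joint): Turn of the stud in the cover (rad): 0 at first, clockwise from above is positive, end stop 1.50. A weak spring (0.03 to 0.07 N m) turns it back. Only past about 1.40 does the stud, let off, rise about 3 mm into a notch and stay, at 1.3 to 1.5 rad and pushed in 1 to 13 mm: locked. Let go earlier, it is not locked.
- pin: Steel cross-pin through the stud's lower end, 24 x 4 x 4 mm along the handle's bar, its middle 24 mm below this origin (on the stud's axis; level with the plate's underside when the stud is out). It must not be pressed on the receiver with more than 15 N (the spring's push does not count), neither by pushing on at the bottom nor by forcing the turn too early.
- mug: White mug, 80 mm wide, 90 mm high; origin under its centre. Leave alone.
- bottle: Clear water bottle, 64 mm wide, 190 mm high; origin under its centre. Leave alone.
- tape: Yellow roll of tape lying flat, 90 mm wide, 24 mm high; origin under its centre. Leave alone.
- driver: Screwdriver with red handle, lying along its x between the air cleaner and the wooden box; origin near its middle. Leave alone.
- phone: Phone lying flat, 75 x 150 x 10 mm. Leave alone.
- filter: Old white filter cartridge lying flat, 100 x 130 x 32 mm. Leave alone.
- scissors: Scissors with black handles, about 170 mm long, lying flat. Leave alone.
There are look-alikes about, which are no part of the job. Leave any green look-alike of the part that bears cover_seat alone.

How it is judged:
On the way, in this order (a step that is already met when the one before it is completed fails the run):
1. the cover lies home on the air cleaner with its stud not yet turned (x of cover_seat in the frame of opening between -0.003 and 0.003 m and y of cover_seat in the frame of opening between -0.003 and 0.003 m and z of cover_seat in the frame of opening between -0.002 and 0.002 m and angle between the x axis of cover_seat and the x axis of opening, either way round below 0.07 rad and angle between the z axis of cover_seat and the z axis of opening, either way round below 0.04 rad and value of joint turn below 0.3 rad), for 0.2 s.
2. the stud is turned into its locking notch (x of cover_seat in the frame of opening between -0.003 and 0.003 m and y of cover_seat in the frame of opening between -0.003 and 0.003 m and z of cover_seat in the frame of opening between -0.002 and 0.002 m and angle between the x axis of cover_seat and the x axis of opening, either way round below 0.07 rad and angle between the z axis of cover_seat and the z axis of opening, either way round below 0.04 rad and value of joint turn above 1.25 rad and value of joint press below 0.0138 m), for 0.2 s.
At the end, for the whole second after the job is handed in: The cover lies home: within 3 mm sideways and 2 mm in height of the opening's centre, parallel within 0.07 rad (either way round), level within 0.04 rad; the stud stays turned by more than 1.25 rad and has risen into its notch (pushed in less than 13.8 mm), at rest and let go (all of step 2 and linear speed of pin below 0.01 m/s and contact force between the fingers and anything else below 0.1 N); the robot touches nothing.
It fails at once if the cross-pin is pressed on the receiver, by pushing or by turning, with more than 15 N (contact force between pin and anything else above 15 N).
It fails at once if another thing on the table (mug, bottle, tape, screwdriver, phone, old filter, scissors) is moved more than 25 mm (distance of any of mug, bottle, tape, driver, phone, filter, scissors from where it was at the start of the episode above 0.025 m).
It also fails if it takes over 48 s, if anything falls off the work surface, if the arm or the gripper's body presses on something with over 40 N, if the wrist force passes 120 N, or if a joint passes its speed limit or range.

## Robot

A 7-joint arm with a two-finger parallel gripper is mounted at the origin on the work surface. World frame = base frame: x ahead of the robot, y to its left, z up, the work surface at z = 0. Lengths are in m, angles in rad, forces in N, time in s.
With the tool pointing down it reaches from about 0.4 to 0.85 m from the base axis. Payload 4.5 kg.
Tool frame: the origin (TCP) lies at the very end of the fingers, on their centre line; the grasp point (between the pads) lies 19 mm behind it; z points along the fingers, y is the direction in which the jaws open and shut (so a half turn about z gives the same grasp; the last joint's range is limited). The gripper opens to 88 mm and grips with 3 to 60 N. Pads are 18 mm wide; open, the fingers measure 123 mm over their backs; the gripper's body (75 mm by 187 mm) begins 45 mm behind the grasp point.
Start: joints at [-1.309, 0.689, -0.195, 1.565, 0.157, 0.902, -0.215], TCP at [0.141, 0.609, 0.239] pointing down, gripper open.
Joint ranges: [-3.01, 3.01], [-0.46, 2.08], [-1.47, 1.51], [0.13, 2.56], [-1, 4.14], [0.04, 2.09], [-2.66, 2.66]. Speed limits (rad/s): [2.57, 2.57, 3.14, 3.14, 3.14, 3.14, 3.14].

## Interface

Orientations are given as a unit quaternion [x, y, z, w].
In Python, from plant import telemetry, imaging, r gives the robot as it stands.
- The arm moves only by the shell command python3 -m creep 'ROWS' [FORCE]. ROWS is JSON, a list of rows, each a list of 5 numbers: the closure in counts, from 0 (fully open) to 255 (shut), then the shift along the tool's x, y, z in m, then the turn about the tool's z in degrees. In form: [[fingers, x, y, z, yaw], ...]. A call has 1 to 10 rows; each row is the pose to reach, as a shift and turn from the pose commanded when the call began, along the tool's axes at that moment; what a row does not reach only later rows make up. A row lasts 1/8 s, in which the tool goes at most 62.5 mm and 10.7 degrees, less where a joint would pass 70% of its speed; a pose out of reach is approached as far as the arm can. A call with a gripper value outside its range is refused whole. The fingers move at their own pace and stop on an object; FORCE is the grip in N (left out, the last holds). Time passes only in rows, so rows that repeat a pose let the fingers close. It gives the time, the measured TCP pose, the force and the opening at its end, in the units of the state.
- telemetry.get_state(): the state, without advancing time (a new reading comes with each control period).
- imaging.snapshot(name): name is "scene" or "top"; returns a dict with "image" (400x640x3 uint8, blue, green, red), "camera_matrix" (3x3 intrinsics, pixels), "distortion" ([k1, k2, p1, p2, k3] as OpenCV has them; the pictures are not rectified), "R" (3x3) and "t" (3): a world point X has camera coordinates R X + t. Camera axes: x right, y down, z forward; pixel columns grow to the right and rows downward; lengths in m; the calibration is good to about 2 mm. A picture is of the moment at which its call begins. There is no depth.
- r.finish_job(): hands the job in, once; it reports no verdict.
Trained networks look in a picture, given as the dict that the camera call returned (one of the last four; its "shot" number tells which), for a name from the list of things; names that differ only in an ending like _2 or _b are one class to them, and where a whole thing is asked for, a point or a joint stands for the part that bears it (a point fixed in the world has none). Each returns a list of dicts, best first, with "score" (0 to 1); they miss things now and then, are a little off and sometimes report something else, mostly with a low value. They report only what shows in the picture. A call takes as long as a camera call. They do not tell look-alikes from the thing itself.
- imaging.boxes_of(picture, target): "rect" ([left, top, right, bottom] in pixels, round what is visible of it).
- imaging.trace(picture, target): "pixels" (400x640 bool, what is visible of it) and "rect" ([left, top, right, bottom] in pixels, round what is visible of it).
- imaging.place_of(picture, target): "location" ([row, column] in pixels: a listed point, or the origin of a listed thing).
The state is a dict: "clock": time; "q": joint angles; "qd": joint speeds; "joint_torque": joint torques, N m; "tool_pos": TCP position; "eef_rot": TCP orientation; "contact_force": force on the tool from outside, world axes, zero at the start; "moment": the same for the moment, N m; "opening": opening from 0.0 (shut) to 1.0 (fully open).
Only numpy, scipy, OpenCV 4.12 (cv2) and the standard library are available. Lean on these libraries where they do the work, as an engineer would, in place of code of your own. Each camera call takes 0.05 s, during which the arm holds its last target.

## Working session

There is one attempt and no reset: what is moved stays moved. The work goes in short steps, Python scripts to look and compute and a shell command to move; the robot and the scene stay as the last step left them, time stands still between calls to the robot, and variables do not carry over. Pictures are saved under pics/ and viewed, and the job is handed in when it is done.

```bash
ls; mkdir -p pics; python3 - <<'E'
from plant import telemetry, imaging, r
import cv2
print(telemetry.get_state())
for n in ("scene","top"):
    p=imaging.snapshot(n); cv2.imwrite(f"pics/{n}0.png",p["image"])
    print(n,p["camera_matrix"],p["distortion"],p["R"],p["t"],p["shot"])
    for t in ("opening","case","cover_seat","handle","stand","pin","driver"):
        print(t,[(round(d["score"],2),[round(float(v)) for v in d["location"]]) for d in imaging.place_of(p,t)])
E
```

```text
pics
{'clock': 0.0, 'q': array([-1.30920668,  0.68997167, -0.19450764,  1.56638328,  0.15729314,
        0.90247138, -0.21513211]), 'qd': array([ 0.00184968,  0.00202955, -0.00153723, -0.00095084,  0.00075906,
        0.00054346, -0.00055352]), 'joint_torque': array([ 4.01531797e-04, -5.27563155e+01, -1.26684040e+00, -1.53429079e+01,
       -5.26286324e-02,  6.25005734e-03,  1.54062504e-04]), 'tool_pos': array([0.14104441, 0.60821401, 0.23790709]), 'eef_rot': array([ 1.13624866e-01,  9.93523296e-01, -9.20737735e-04, -3.89499249e-05]), 'contact_force': array([-0.4535254 ,  0.70455928,  0.17596428]), 'moment': array([-0.01765346, -0.01828872,  0.02103666]), 'opening': 0.998200776921671}
scene [[439.47571756   0.         314.31548119]
 [  0.         439.47571756 201.35815392]
 [  0.           0.           1.        ]] [-0.09547734  0.          0.          0.          0.        ] [[ 0.49599735  0.86818642  0.01545847]
 [ 0.70336464 -0.39126747 -0.59345426]
 [-0.50918053  0.30522469 -0.80471925]] [-0.29572542 -0.34922947  1.82865014] 1
opening [(0.92, [203, 250])]
case [(0.87, [227, 253])]
cover_seat [(0.9, [179, 344]), (0.6, [148, 313]), (0.3, [292, 275])]
handle [(0.6, [138, 312]), (0.58, [172, 342])]
stand [(0.42, [202, 248])]
pin [(0.32, [169, 416])]
driver [(0.74, [224, 312])]
top [[505.32808689   0.         323.31771172]
 [  0.         505.32808689 201.9738621 ]
 [  0.           0.           1.        ]] [-0.06001211  0.          0.          0.          0.        ] [[-1.30928770e-02 -9.99911741e-01 -2.25540717e-03]
 [-9.83879969e-01  1.32852121e-02 -1.78335946e-01]
 [ 1.78350170e-01 -1.15880672e-04 -9.83967074e-01]] [0.0196196  0.56030043 1.32420326] 2
opening [(0.76, [215, 406])]
case [(0.91, [220, 397])]
cover_seat [(0.91, [220, 267]), (0.87, [295, 271]), (0.68, [204, 165]), (0.43, [184, 482])]
handle [(0.64, [220, 260]), (0.43, [297, 271])]
stand []
pin []
driver [(0.78, [191, 327]), (0.68, [204, 168])]
```

View pics/scene0.png

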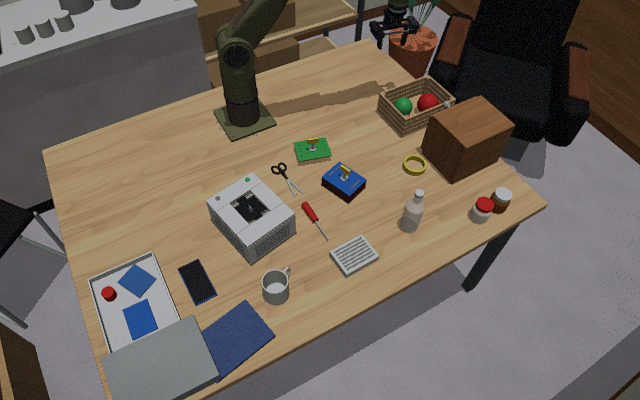

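View pics/top0.png

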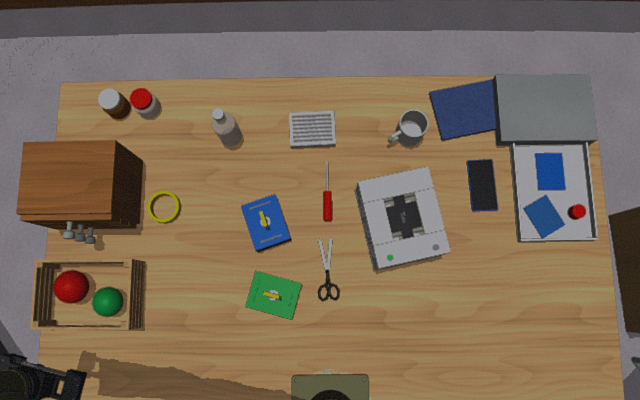

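```bash
cat > h.py <<'E'
import numpy as np, cv2
def ray(p,uv,z):
    K=np.array(p["camera_matrix"]);D=np.array(p["distortion"]);R=np.array(p["R"]);t=np.array(p["t"])
    n=cv2.undistortPoints(np.array(uv,float).reshape(-1,1,2),K,D).reshape(-1,2)
    C=-R.T@t; d=np.c_[n,np.ones(len(n))]@R
    return C+d*((z-C[2])/d[:,2])[:,None]
def proj(p,X):
    K=np.array(p["camera_matrix"]);D=np.array(p["distortion"])
    return cv2.projectPoints(np.array(X,float).reshape(-1,3),cv2.Rodrigues(np.array(p["R"]))[0],np.array(p["t"]),K,D)[0].reshape(-1,2)
E
python3 - <<'E'
from plant import imaging
from h import *
import pickle
for n,(c,ca) in {"scene":((343,182),(252,214)),"top":((266,222),(403,218))}.items():
    p=imaging.snapshot(n); pickle.dump(p,open(n+".pkl","wb"))
    for tgt in ("cover_seat","case","opening"):
        try:
            for d in imaging.trace(p,tgt):
                m=d["pixels"].astype(np.uint8); print(n,tgt,round(d["score"],2),d["rect"],m.sum(), cv2.minAreaRect(cv2.findNonZero(m)))
        except Exception as e: print(e)
    im=p["image"]; a=[]
    for cc in (c,ca):
        h=50 if cc is c else 62
        s=im[cc[1]-h:cc[1]+h,cc[0]-h:cc[0]+h]; a.append(cv2.resize(s,(400,400),interpolation=cv2.INTER_CUBIC))
    cv2.imwrite(f"pics/{n}_z.png",np.hstack(a))
    for tgt,z in (("handle",.095),("cover_seat",.045),("opening",.12),("driver",.01)):
        for d in imaging.place_of(p,tgt): print(n,tgt,round(d["score"],2),ray(p,d["location"][::-1],z).round(4))
E
```

```text
scene cover_seat 0.75 [295.1, 133.7, 329.8, 159.0] 692 ((312.4396057128906, 148.15773010253906), (21.549381256103516, 35.22049331665039), 79.99201965332031)
scene cover_seat 0.62 [324.0, 160.2, 368.7, 197.1] 775 ((344.076904296875, 178.38461303710938), (37.71961212158203, 23.297409057617188), 33.690067291259766)
scene case 0.91 [206.8, 172.9, 295.6, 267.3] 5095 ((251.9198760986328, 215.69674682617188), (80.12213134765625, 73.27639770507812), 54.1623420715332)
scene case 0.4 [404.4, 155.6, 425.2, 175.6] 312 ((414.0, 164.5), (21.0, 24.0), 90.0)
scene opening 0.86 [208.7, 172.7, 294.4, 266.0] 4965 ((251.53146362304688, 216.0582733154297), (82.67826843261719, 68.1975326538086), 47.60256576538086)
scene handle 0.47 [[0.524  0.1586 0.095 ]]
scene handle 0.4 [[0.3277 0.1337 0.095 ]]
scene cover_seat 0.9 [[0.5106 0.1715 0.045 ]]
scene cover_seat 0.65 [[0.3368 0.1521 0.045 ]]
scene opening 0.95 [[ 0.502  -0.1891  0.12  ]]
scene driver 0.74 [[ 0.6144 -0.0177  0.01  ]]
top cover_seat 0.97 [243.8, 272.8, 301.6, 317.1] 1766 ((273.1875915527344, 294.4093322753906), (48.17220687866211, 37.67035675048828), 16.189205169677734)
top cover_seat 0.85 [240.6, 193.0, 289.7, 250.2] 1754 ((265.4000244140625, 220.7000274658203), (47.750389099121094, 37.631099700927734), 71.56505584716797)
top case 0.81 [355.4, 167.2, 447.8, 273.9] 7098 ((401.5540466308594, 217.73770141601562), (91.92842102050781, 80.89169311523438), 77.19573211669922)
top opening 0.89 [355.0, 164.8, 449.2, 273.6] 6939 ((401.2848205566406, 217.70513916015625), (91.52214050292969, 79.458740234375), 77.07400512695312)
top handle 0.65 [[0.5153 0.1673 0.095 ]]
top handle 0.5 [[0.317  0.1553 0.095 ]]
top cover_seat 0.69 [[0.3097 0.1581 0.045 ]]
top opening 0.88 [[ 0.5175 -0.1961  0.12  ]]
top driver 0.91 [[ 0.5873 -0.0007  0.01  ]]
```

View pics/top_z.png

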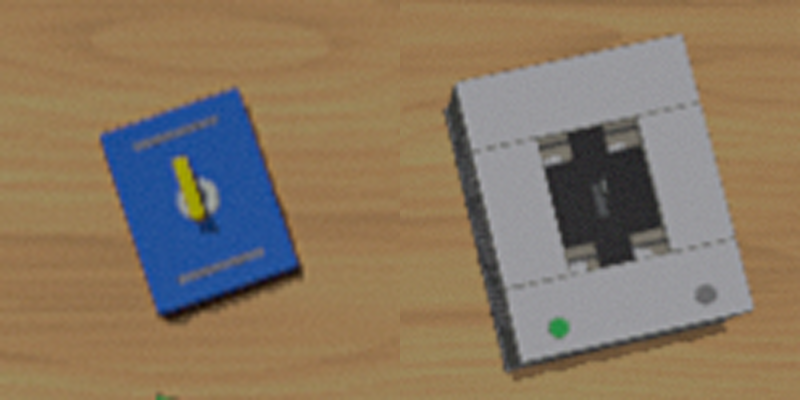

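View pics/scene_z.png

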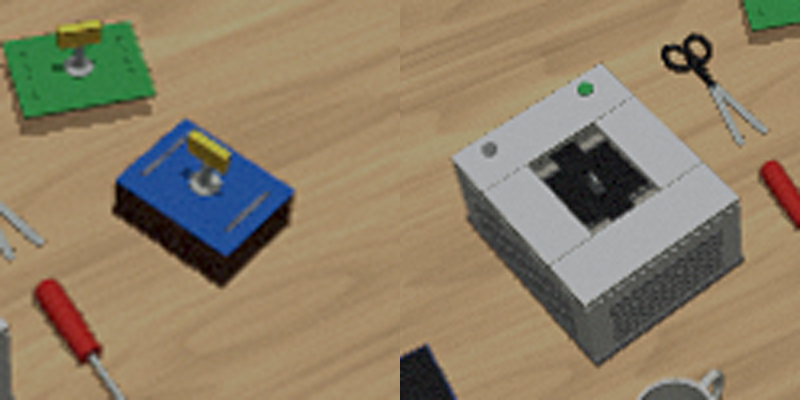

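```bash
cat >> h.py <<'E'
from scipy.optimize import least_squares
from scipy.ndimage import map_coordinates, gaussian_filter
def rect(x,y,a,L,W,z,n=25):
    c,s=np.cos(a),np.sin(a); t=np.linspace(-.85,.85,n); o=[];nn=[]
    for e in (1,-1):
        o+= [(L/2*u,e*W/2) for u in t]; nn+=[(0,e)]*n
        o+= [(e*L/2,W/2*u) for u in t]; nn+=[(e,0)]*n
    Rm=np.array([[c,s],[-s,c]]); P=np.array(o)@Rm+[x,y]; N=np.array(nn)@Rm
    return np.c_[P,np.full(len(P),z)], np.c_[N,np.zeros(len(P))]
def fit(ps,x0,L,W,z,chan,sgn,rng=6,iters=12,skip=None):
    """chan(im)->gray; sgn=+1 bright inside"""
    ims=[gaussian_filter(chan(p["image"].astype(float)),.7) for p in ps]
    x=np.array(x0,float); r=rng
    for it in range(iters):
        rows=[];res=[]
        for p,im in zip(ps,ims):
            P,N=rect(*x,L,W,z); a=proj(p,P); b=proj(p,P+N*.002); n=b-a; sc=np.linalg.norm(n,axis=1); n/=sc[:,None]; 
            s=np.arange(-r,r+.01,.25); q=a[:,None]+n[:,None]*s[None,:,None]
            v=map_coordinates(im,[q[...,1],q[...,0]],order=1)
            g=-sgn*np.gradient(v,axis=1); k=g.argmax(1); ok=(g.max(1)>2)
            k=np.clip(k,1,len(s)-2); i=np.arange(len(k)); den=g[i,k-1]-2*g[i,k]+g[i,k+1]
            off=s[k]+np.where(den<0,.125*(g[i,k-1]-g[i,k+1])/np.where(den==0,1,den),0)
            J=np.zeros((len(k),3))
            for j in range(3):
                h=np.zeros(3);h[j]=1e-4; J[:,j]=((proj(p,rect(*(x+h),L,W,z)[0])-a)*n).sum(1)/1e-4
            rows.append(J[ok]);res.append(off[ok])
        J=np.vstack(rows);e=np.hstack(res)
        w=1/(1+(e/.6)**2)
        x=x+np.linalg.lstsq(J*w[:,None],e*w,rcond=None)[0]; r=max(2,r*.8)
    return x,np.sqrt((w*e*e).sum()/w.sum()),len(e)
blue=lambda im: im[...,0]-im[...,2]
green=lambda im: im[...,1]
E
python3 - <<'E'
from h import *
import pickle
S,T=[pickle.load(open(n+".pkl","rb")) for n in("scene","top")]
for nm,ps in (("S",[S]),("T",[T]),("both",[S,T])):
    for lab,x0,L,W,z,ch,sg in (("cover",(.514,.168,.29),.13,.1,.051,blue,1),("case",(.508,-.192,.22),.23,.19,.12,blue,1),("open",(.508,-.192,.22),.113,.083,.12,green,-1)):
        x,e,n=fit(ps,x0,L,W,z,ch,sg); print(nm,lab,x.round(4),round(e,3),n)
E
```

```text
S cover [0.5136 0.1683 0.3254] 0.181 100
S case [ 0.5123 -0.1951  0.2047] 0.147 52
S open [ 0.5122 -0.1951  0.2004] 0.31 100
T cover [0.5083 0.1698 0.3282] 0.156 100
T case [ 0.5087 -0.1938  0.2035] 0.444 75
T open [ 0.5087 -0.1936  0.2056] 0.311 98
both cover [0.5123 0.171  0.3276] 0.454 200
both case [ 0.5091 -0.1942  0.206 ] 0.527 128
both open [ 0.509  -0.1943  0.2041] 0.463 198
```

```bash
cat >> h.py <<'E'
from scipy.spatial.transform import Rotation as Ro
def to(tx,ty,tz,yawdeg,s=None):
    from plant import telemetry
    s=s or telemetry.get_state(); R=Ro.from_quat(s["eef_rot"]).as_matrix()
    d=R.T@(np.array([tx,ty,tz])-s["tool_pos"]); y=np.degrees(np.arctan2(R[1,0],R[0,0]))
    dy=-((yawdeg-y+180)%360-180)
    print("shift",d.round(4),"yaw",round(dy,2)); show(s)
def show(s=None):
    from plant import telemetry
    s=s or telemetry.get_state(); R=Ro.from_quat(s["eef_rot"]).as_matrix()
    print("t",s["clock"],"pos",s["tool_pos"].round(4),"yaw",round(np.degrees(np.arctan2(R[1,0],R[0,0])),2),"zax",R[:,2].round(3),"F",s["contact_force"].round(2),"M",s["moment"].round(3),"open",round(float(s["opening"]),3),"q",s["q"].round(2))
E
python3 -c "
from h import *
to(.511,.1695,.16,198.75)"
```

```text
shift [-0.4595 -0.3445  0.0787] yaw -31.8
t 1.6 pos [0.1411 0.6089 0.2387] yaw 166.95 zax [-0.  0. -1.] F [ 0.15 -0.09 -0.06] M [-0.032 -0.039 -0.019] open 1.001 q [-1.31  0.69 -0.19  1.57  0.16  0.9  -0.22]
```

```bash
python3 -m creep '[[0,-0.046,-0.0345,0,-5],[0,-0.092,-0.069,0,-10],[0,-0.138,-0.1035,0,-15],[0,-0.184,-0.138,0,-20],[0,-0.23,-0.172,0,-25],[0,-0.276,-0.207,0,-31.8],[0,-0.322,-0.241,0.02,-31.8],[0,-0.368,-0.276,0.04,-31.8],[0,-0.414,-0.31,0.06,-31.8],[0,-0.4595,-0.3445,0.079,-31.8]]'; python3 -c "
from h import *
to(.511,.1695,.16,198.75)"
```

```text
clock: 2.85
tool_pos: [0.5124, 0.1682, 0.1593]
eef_rot: [-0.163, 0.987, 0.0, 0.0]
contact_force: [0.4, 0.4, 0.6]
opening: 0.999
shift [ 0.0009  0.0017 -0.0007] yaw 0.0
t 2.85 pos [0.5124 0.1682 0.1593] yaw -161.25 zax [ 0.001  0.001 -1.   ] F [0.37 0.4  0.6 ] M [ 0.059 -0.088  0.051] open 0.999 q [-0.18  0.71 -0.37  1.9   0.42  0.61  1.08]
```

```bash
python3 -m creep '[[0,0,0,0,0],[0,0,0,0,0]]'; python3 - <<'E'
from h import *
from plant import imaging
to(.511,.1695,.16,198.75)
a=[]
for n in("scene","top"):
    p=imaging.snapshot(n); c=[int(v) for v in proj(p,[[.511,.1695,.11]])[0]]
    cv2.imwrite
    s=p["image"][c[1]-45:c[1]+45,c[0]-45:c[0]+45]; a.append(cv2.resize(s,(400,400),interpolation=cv2.INTER_CUBIC))
cv2.imwrite("pics/hover.png",np.hstack(a))
E
```

```text
clock: 3.1
tool_pos: [0.5108, 0.1701, 0.1598]
eef_rot: [-0.163, 0.987, 0.001, -0.0]
contact_force: [-0.3, 0.5, 0.0]
opening: 0.999
shift [-0.     -0.0007 -0.0002] yaw -0.01
t 3.1 pos [0.5108 0.1701 0.1598] yaw -161.26 zax [-0.     0.001 -1.   ] F [-0.34  0.49  0.03] M [ 0.081 -0.039 -0.07 ] open 0.999 q [-0.18  0.71 -0.37  1.9   0.42  0.61  1.08]
```

View pics/hover.png

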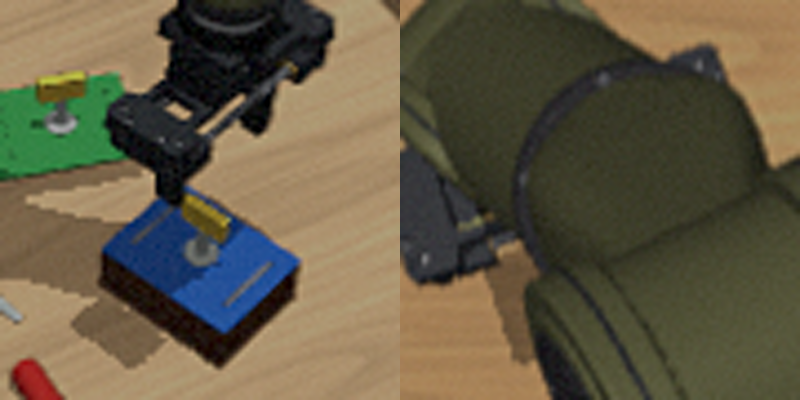

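```bash
python3 -m creep '[[0,0,0,0,10],[0,0,0,0,20],[0,0,0,0,30],[0,0,0,0,40],[0,0,0,0,50],[0,0,0,0,60],[0,0,0,0,70],[0,0,0,0,80],[0,0,0,0,90],[0,0,0,0.04,90]]'; python3 -m creep '[[0,0,0,0.02,0],[0,0,0,0.042,0],[0,0,0,0.042,0],[60,0,0,0.042,0],[90,0,0,0.042,0],[110,0,0,0.042,0]]' 3; python3 -c "
from h import *
to(.511,.1695,.076,108.75)"
```

```text
clock: 4.45
tool_pos: [0.5128, 0.1727, 0.122]
eef_rot: [0.582, 0.813, 0.004, 0.002]
contact_force: [-0.2, 0.2, -0.5]
opening: 0.996
clock: 5.2
tool_pos: [0.5114, 0.1698, 0.0785]
eef_rot: [0.582, 0.813, 0.001, 0.0]
contact_force: [-0.6, -0.0, 0.2]
opening: 0.681
shift [-0.0001 -0.0004  0.0025] yaw 0.01
t 5.2 pos [0.5114 0.1698 0.0785] yaw 108.76 zax [ 0.001  0.001 -1.   ] F [-0.59 -0.03  0.21] M [-0.044  0.057 -0.008] open 0.681 q [-0.43  0.83  0.04  1.96 -0.1   0.36  0.01]
```

```bash
python3 -m creep '[[115,0,0,0,0],[115,0,0,0,0],[120,0,0,0,0]]'; python3 -c "
from h import *
show()";python3 -m creep '[[125,0,0,0,0],[125,0,0,0,0]]'; python3 -c "
from h import *
show()";python3 -m creep '[[140,0,0,0,0],[140,0,0,0,0],[140,0,0,0,0]]'; python3 -c "
from h import *
show()"
```

```text
clock: 5.58
tool_pos: [0.511, 0.1695, 0.0777]
eef_rot: [0.583, 0.813, 0.0, -0.0]
contact_force: [-0.3, 0.8, 0.3]
opening: 0.534
t 5.575 pos [0.511  0.1695 0.0777] yaw 108.74 zax [-0.  0. -1.] F [-0.26  0.83  0.25] M [-0.127  0.046 -0.006] open 0.534 q [-0.43  0.83  0.04  1.96 -0.1   0.36  0.01]
clock: 5.82
tool_pos: [0.5109, 0.1695, 0.0777]
eef_rot: [0.583, 0.813, -0.0, -0.0]
contact_force: [-0.2, 0.8, -0.1]
opening: 0.513
t 5.825 pos [0.5109 0.1695 0.0777] yaw 108.75 zax [-0.  0. -1.] F [-0.24  0.77 -0.1 ] M [-0.108  0.021 -0.012] open 0.513 q [-0.43  0.83  0.04  1.96 -0.1   0.36  0.01]
clock: 6.2
tool_pos: [0.5104, 0.1693, 0.0777]
eef_rot: [0.582, 0.813, -0.0, -0.0]
contact_force: [-1.3, -0.3, 1.8]
opening: 0.475
t 6.2 pos [0.5104 0.1693 0.0777] yaw 108.75 zax [-0.001 -0.    -1.   ] F [-1.32 -0.31  1.77] M [-0.177  0.425  0.037] open 0.475 q [-0.43  0.83  0.04  1.96 -0.1   0.36  0.01]
```

```bash
python3 -m creep '[[0,0,0,0,0],[0,0,0,0,0],[0,0,0,0,-10],[0,0,0,0,-20],[0,0,0,0,-30],[0,0,0,0,-40],[0,0,0,0,-50],[0,0,0,0,-60],[0,0,0,0,-70],[0,0,0,0,-80]]' 40; python3 -m creep '[[0,0,0,0,-10],[0,0,0,0,-10],[0,0,0,0,-10],[100,0,0,0,-10],[200,0,0,0,-10],[240,0,0,0,-10],[240,0,0,0,-10],[240,0,0,0,-10],[240,0,0,0,-10]]';  python3 -c "
from h import *
show()"
```

```text
clock: 7.45
tool_pos: [0.5114, 0.1696, 0.0778]
eef_rot: [-0.079, 0.997, 0.0, 0.0]
contact_force: [-0.3, -1.1, -0.4]
opening: 1.0
clock: 8.57
tool_pos: [0.511, 0.1695, 0.0777]
eef_rot: [-0.163, 0.987, 0.0, -0.0]
contact_force: [0.1, -0.0, 0.9]
opening: 0.343
t 8.575 pos [0.511  0.1695 0.0777] yaw -161.25 zax [-0.  0. -1.] F [ 0.06 -0.01  0.9 ] M [0.055 0.022 0.003] open 0.343 q [-0.23  0.84 -0.3   1.94  0.55  0.44  0.96]
```

```bash
python3 -m creep '[[255,0,0,0,0],[255,0,0,0,0],[255,0,0,0,0],[255,0,0,0,0],[255,0,0,0,0]]' 40;  python3 -c "
from h import *
show()"
```

```text
clock: 9.2
tool_pos: [0.511, 0.1695, 0.0777]
eef_rot: [-0.163, 0.987, -0.0, -0.0]
contact_force: [-0.4, 0.4, 0.4]
opening: 0.109
t 9.2 pos [0.511  0.1695 0.0777] yaw -161.25 zax [-0. -0. -1.] F [-0.36  0.39  0.35] M [-0.06   0.023 -0.007] open 0.109 q [-0.23  0.84 -0.3   1.94  0.55  0.44  0.96]
```

```bash
python3 -m creep '[[255,0,0,-0.04,0],[255,0,0,-0.08,0],[255,0,0,-0.12,0],[255,0.0195,-0.0573,-0.12,1],[255,0.039,-0.1147,-0.12,2],[255,0.0585,-0.172,-0.12,3],[255,0.078,-0.2293,-0.12,4],[255,0.0975,-0.2867,-0.12,5],[255,0.1173,-0.344,-0.12,7.05],[255,0.1173,-0.344,-0.12,7.05]]';  python3 -m creep '[[255,0,0,0,0],[255,0,0,0,0]]'; python3 - <<'E'
from h import *
from plant import imaging
import pickle
show()
a=[]
for n in("scene","top"):
    p=imaging.snapshot(n); pickle.dump(p,open(n+"2.pkl","wb"));c=[int(v) for v in proj(p,[[.5105,-.194,.13]])[0]]
    s=p["image"][c[1]-65:c[1]+65,c[0]-65:c[0]+65]; a.append(cv2.resize(s,(400,400),interpolation=cv2.INTER_CUBIC))
cv2.imwrite("pics/over.png",np.hstack(a))
E
```

```text
clock: 10.45
tool_pos: [0.5084, -0.2012, 0.1967]
eef_rot: [-0.096, 0.995, -0.002, -0.001]
contact_force: [-0.7, 0.9, -1.7]
opening: 0.107
clock: 10.7
tool_pos: [0.5106, -0.1919, 0.1977]
eef_rot: [-0.103, 0.995, 0.001, -0.0]
contact_force: [-0.2, 0.4, -2.5]
opening: 0.109
t 10.7 pos [ 0.5106 -0.1919  0.1977] yaw -168.12 zax [-0.     0.001 -1.   ] F [-0.24  0.4  -2.53] M [ 0.026 -0.035 -0.05 ] open 0.109 q [ 0.56  0.67 -0.48  1.84  0.44  0.73  1.62]
```

View pics/over.png

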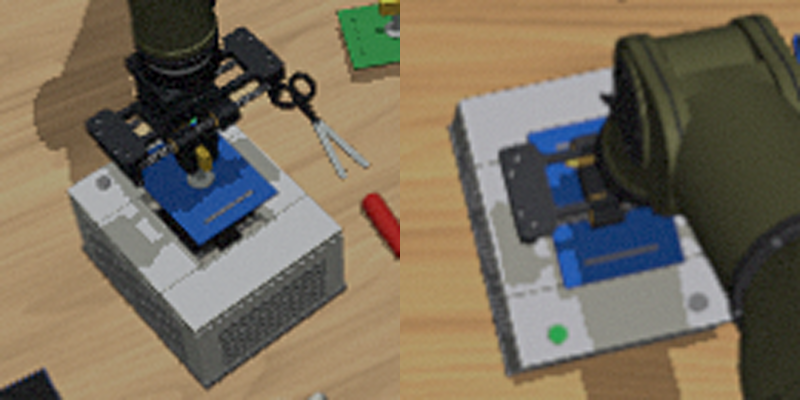

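```bash
cat > m.py <<'E'
from h import *
from plant import imaging, telemetry
import sys
s=telemetry.get_state(); show(s)
z=s["tool_pos"][2]-.0777+.051
a=[]
for n,o in(("scene",(.5123,-.1951,.2047)),("top",(.5087,-.1937,.2045))):
    p=imaging.snapshot(n)
    x,e,k=fit([p],o,.13,.1,z,blue,1,rng=5)
    print(n,"cover",x.round(4),round(e,3),k,"diff from opening",(x-o).round(4))
    im=p["image"].copy(); im=cv2.resize(im,None,fx=4,fy=4,interpolation=cv2.INTER_CUBIC)
    for pt in proj(p,rect(*x,.13,.1,z)[0]): cv2.circle(im,tuple(int(v*4+1.5) for v in pt),1,(0,0,255),-1)
    for pt in proj(p,rect(*o,.113,.083,.12)[0]): cv2.circle(im,tuple(int(v*4+1.5) for v in pt),1,(0,255,255),-1)
    c=[int(v*4) for v in proj(p,[[o[0],o[1],.14]])[0]]
    a.append(im[c[1]-200:c[1]+200,c[0]-200:c[0]+200])
cv2.imwrite(sys.argv[1],np.hstack(a))
E
python3 m.py pics/m1.png
```

```text
t 10.8 pos [ 0.5107 -0.1922  0.1978] yaw -168.13 zax [-0.     0.001 -1.   ] F [-0.19 -0.73 -1.96] M [ 0.029 -0.002  0.014] open 0.11 q [ 0.56  0.67 -0.48  1.84  0.44  0.73  1.62]
scene cover [ 0.5135 -0.1923  0.2116] 0.249 86 diff from opening [0.0012 0.0028 0.0069]
top cover [ 0.5098 -0.191   0.2102] 0.486 71 diff from opening [0.0011 0.0027 0.0057]
```

View pics/m1.png

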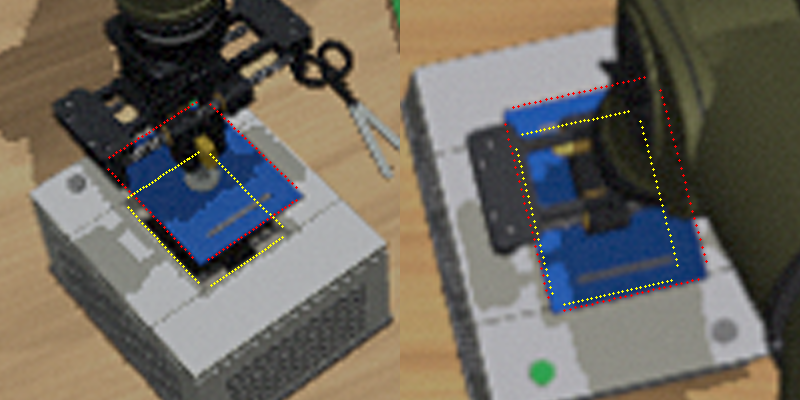

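```bash
python3 -m creep '[[255,0.001,-0.001,0.01,0.35],[255,0.001,-0.001,0.02,0.35],[255,0.001,-0.001,0.02,0.35],[255,0.001,-0.001,0.02,0.35],[255,0.001,-0.001,0.02,0.35]]' ; python3 m.py pics/m2.png
```

```text
clock: 11.52
tool_pos: [0.5099, -0.1952, 0.1779]
eef_rot: [-0.099, 0.995, -0.0, 0.0]
contact_force: [0.1, -0.3, -1.7]
opening: 0.109
t 11.525 pos [ 0.5099 -0.1952  0.1779] yaw -168.66 zax [ 0.001 -0.    -1.   ] F [ 0.08 -0.3  -1.71] M [ 0.041 -0.025 -0.041] open 0.109 q [ 0.55  0.7  -0.46  1.86  0.46  0.69  1.6 ]
scene cover [ 0.5126 -0.195   0.1985] 0.228 85 diff from opening [ 0.0003  0.0001 -0.0062]
top cover [ 0.509  -0.194   0.2015] 0.498 70 diff from opening [ 0.0003 -0.0003 -0.003 ]
```

```bash
python3 -m creep '[[255,0.0003,0,0.006,-0.25],[255,0.0003,0,0.012,-0.25],[255,0.0003,0,0.015,-0.25],[255,0.0003,0,0.017,-0.25],[255,0.0003,0,0.019,-0.25],[255,0.0003,0,0.019,-0.25]]' ; python3 -c "
from h import *
show()"
```

```text
clock: 12.38
tool_pos: [0.5093, -0.1952, 0.1586]
eef_rot: [-0.101, 0.995, 0.0, -0.0]
contact_force: [0.1, -0.1, -1.4]
opening: 0.11
t 12.375 pos [ 0.5093 -0.1952  0.1586] yaw -168.4 zax [-0.  0. -1.] F [ 0.14 -0.07 -1.4 ] M [ 0.039 -0.039 -0.024] open 0.11 q [ 0.54  0.73 -0.44  1.88  0.49  0.65  1.58]
```

```bash
python3 -m creep '[[255,0,0,0.001,0],[255,0,0,0.002,0],[255,0,0,0.003,0],[255,0,0,0.003,0]]' ; python3 -c "
from h import *
show()";python3 -m creep '[[255,0,0,0.001,0],[255,0,0,0.002,0],[255,0,0,0.003,0],[255,0,0,0.003,0]]' ; python3 -c "
from h import *
show()"
```

```text
clock: 12.88
tool_pos: [0.5093, -0.1951, 0.1556]
eef_rot: [-0.101, 0.995, 0.0, -0.0]
contact_force: [-1.0, -0.1, -1.6]
opening: 0.108
t 12.875 pos [ 0.5093 -0.1951  0.1556] yaw -168.4 zax [-0.  0. -1.] F [-0.96 -0.06 -1.63] M [-0.003 -0.04   0.005] open 0.108 q [ 0.54  0.73 -0.43  1.88  0.49  0.64  1.58]
clock: 13.38
tool_pos: [0.5094, -0.1952, 0.1527]
eef_rot: [-0.101, 0.995, -0.0, -0.0]
contact_force: [-1.0, 0.2, -0.5]
opening: 0.109
t 13.375 pos [ 0.5094 -0.1952  0.1527] yaw -168.4 zax [-0. -0. -1.] F [-1.02  0.21 -0.46] M [0.066 0.097 0.071] open 0.109 q [ 0.54  0.74 -0.43  1.88  0.49  0.63  1.57]
```

```bash
for i in 1 2; do python3 -m creep '[[255,0,0,0.0005,0],[255,0,0,0.001,0],[255,0,0,0.001,0]]' >/dev/null; python3 -c "
from h import *
show()"; done; python3 m.py pics/m3.png
```

```text
t 13.75 pos [ 0.5095 -0.1952  0.1519] yaw -168.4 zax [ 0. -0. -1.] F [-1.77  0.65  3.95] M [0.071 0.316 0.029] open 0.109 q [ 0.54  0.74 -0.43  1.88  0.5   0.63  1.57]
t 14.125 pos [ 0.5094 -0.1952  0.1507] yaw -168.4 zax [ 0.  0. -1.] F [-2.15  0.42  4.37] M [0.104 0.318 0.006] open 0.109 q [ 0.54  0.74 -0.43  1.88  0.5   0.63  1.57]
t 14.125 pos [ 0.5094 -0.1952  0.1507] yaw -168.4 zax [ 0.  0. -1.] F [-2.15  0.42  4.37] M [0.104 0.318 0.006] open 0.109 q [ 0.54  0.74 -0.43  1.88  0.5   0.63  1.57]
scene cover [ 0.51   -0.1946  0.2006] 0.247 85 diff from opening [-0.0023  0.0005 -0.0041]
top cover [ 0.509  -0.1951  0.1958] 0.508 76 diff from opening [ 0.0003 -0.0014 -0.0087]
```

View pics/m3.png

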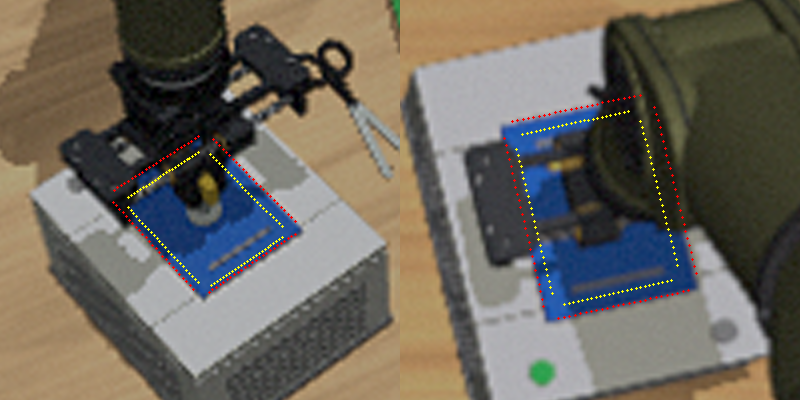

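```bash
cat > chk.py <<'E'
import sys
from plant import telemetry
s=telemetry.get_state(); z=s["tool_pos"][2]; F=s["contact_force"]; pr=(.1519-z)*1000
ex=F[2]-(4+.4*pr)
print("z %.4f press~%.1f F %s excess %.2f"%(z,pr,F.round(1),ex))
sys.exit(ex>2.5)
E
python3 -m creep '[[255,0.0003,0,0.0005,0],[255,0.0005,0,0.001,0],[255,0.0005,0,0.0015,0],[255,0.0005,0,0.002,0],[255,0.0005,0,0.0025,0],[255,0.0005,0,0.0025,0]]' && python3 chk.py
```

```text
clock: 14.98
tool_pos: [0.5094, -0.1952, 0.1483]
eef_rot: [-0.101, 0.995, 0.0, 0.0]
contact_force: [-0.4, 0.8, 6.0]
opening: 0.109
z 0.1483 press~3.6 F [-0.4  0.8  6. ] excess 0.52False
```

```bash
g(){ python3 chk.py; }
python3 -m creep '[[255,0,0,0.0003,0],[255,0,0,0.0006,0]]' >/dev/null && g && python3 -m creep '[[255,0,0,0.0003,0],[255,0,0,0.0006,0]]' >/dev/null && g && python3 -m creep '[[255,0,0,0.0003,0],[255,0,0,0.0006,0]]' >/dev/null && g && python3 -m creep '[[255,0,0,0.0003,0],[255,0,0,0.0006,0]]' >/dev/null && g && python3 -m creep '[[255,0,0,0.0003,0],[255,0,0,0.0006,0]]' >/dev/null && g && python3 -m creep '[[255,0,0,0.0003,0],[255,0,0,0.0006,0]]' >/dev/null && g
```

```text
z 0.1477 press~4.2 F [-0.4  1.1  5.6] excess -0.02False
```

```bash
sed -i 's/sys.exit(ex>2.5)/sys.exit(int(ex>2.5))/' chk.py; g(){ python3 chk.py; }
python3 -m creep '[[255,0,0,0.0003,0],[255,0,0,0.0006,0]]' >/dev/null && g && python3 -m creep '[[255,0,0,0.0003,0],[255,0,0,0.0006,0]]' >/dev/null && g && python3 -m creep '[[255,0,0,0.0003,0],[255,0,0,0.0006,0]]' >/dev/null && g && python3 -m creep '[[255,0,0,0.0003,0],[255,0,0,0.0006,0]]' >/dev/null && g && python3 -m creep '[[255,0,0,0.0003,0],[255,0,0,0.0006,0]]' >/dev/null && g && python3 -m creep '[[255,0,0,0.0003,0],[255,0,0,0.0006,0]]' >/dev/null && g
```

```text
z 0.1472 press~4.7 F [-0.7  0.1  5.5] excess -0.42
z 0.1466 press~5.3 F [-0.3 -0.   5.2] excess -0.95
z 0.1460 press~5.9 F [0.1 0.8 6.7] excess 0.39
z 0.1455 press~6.4 F [-0.2  0.7  5.2] excess -1.35
z 0.1449 press~7.0 F [0.  0.4 7.8] excess 0.97
z 0.1443 press~7.6 F [0.1 0.4 7.3] excess 0.22
```

```bash
g(){ python3 chk.py; }
python3 -m creep '[[255,0,0,0.0003,0],[255,0,0,0.0006,0]]' >/dev/null && g && python3 -m creep '[[255,0,0,0.0003,0],[255,0,0,0.0006,0]]' >/dev/null && g && python3 -m creep '[[255,0,0,0.0003,0],[255,0,0,0.0006,0]]' >/dev/null && g && python3 -m creep '[[255,0,0,0.0003,0],[255,0,0,0.0006,0]]' >/dev/null && g && python3 -m creep '[[255,0,0,0.0003,0],[255,0,0,0.0006,0]]' >/dev/null && g && python3 -m creep '[[255,0,0,0.0003,0],[255,0,0,0.0006,0]]' >/dev/null && g && python3 -m creep '[[255,0,0,0.0003,0],[255,0,0,0.0006,0]]' >/dev/null && g && python3 -m creep '[[255,0,0,0.0003,0],[255,0,0,0.0006,0]]' >/dev/null && g
```

```text
z 0.1437 press~8.2 F [-1.   0.1  6.9] excess -0.34
z 0.1432 press~8.7 F [0.6 0.1 7.1] excess -0.43
z 0.1426 press~9.3 F [-0.5  0.   7.8] excess 0.02
z 0.1420 press~9.9 F [-1.  -0.   8.4] excess 0.45
z 0.1418 press~10.1 F [-1.9 -0.3 12.8] excess 4.74
```

```bash
python3 -m creep '[[255,0,0,-0.0003,0],[255,0,0,-0.0003,3],[255,0,0,-0.0003,6]]'; python3 -c "
from h import *
show()"
```

```text
clock: 18.35
tool_pos: [0.5094, -0.1953, 0.1419]
eef_rot: [-0.048, 0.999, -0.0, 0.001]
contact_force: [-0.6, -0.3, 7.8]
opening: 0.105
t 18.35 pos [ 0.5094 -0.1953  0.1419] yaw -174.48 zax [ 0.001 -0.    -1.   ] F [-0.63 -0.34  7.79] M [0.097 0.107 0.026] open 0.105 q [ 0.51  0.75 -0.39  1.89  0.48  0.59  1.48]
```

```bash
python3 -m creep '[[255,0,0,0,4],[255,0,0,0,8],[255,0,0,0,12],[255,0,0,0,16],[255,0,0,0,16]]'>/dev/null; python3 -c "
from h import *
show()"
```

```text
t 18.975 pos [ 0.5094 -0.1954  0.1418] yaw 169.58 zax [ 0.001 -0.001 -1.   ] F [-0.25  0.43  8.11] M [0.034 0.136 0.039] open 0.108 q [ 0.47  0.74 -0.31  1.89  0.39  0.57  1.29]
```

```bash
python3 -m creep '[[255,0,0,0,4],[255,0,0,0,8],[255,0,0,0,12],[255,0,0,0,16],[255,0,0,0,20],[255,0,0,0,20]]'>/dev/null; python3 -c "
from h import *
show()"; python3 -m creep '[[255,0,0,0,4],[255,0,0,0,8],[255,0,0,0,12],[255,0,0,0,16],[255,0,0,0,20],[255,0,0,0,20]]'>/dev/null; python3 -c "
from h import *
show()"
```

```text
t 19.725 pos [ 0.5094 -0.1957  0.1418] yaw 149.57 zax [ 0.001 -0.001 -1.   ] F [ 0.03 -0.67  7.56] M [-0.115  0.107  0.113] open 0.108 q [ 0.41  0.73 -0.21  1.9   0.28  0.54  1.05]
t 20.475 pos [ 0.5092 -0.1959  0.1418] yaw 129.56 zax [ 0.001 -0.001 -1.   ] F [ 0.22 -0.73  7.91] M [-0.132  0.191  0.034] open 0.109 q [ 0.35  0.73 -0.12  1.9   0.16  0.52  0.82]
```

Turned 62° so far; continue to about 83°.

```bash
python3 -m creep '[[255,0,0,0,4],[255,0,0,0,8],[255,0,0,0,12],[255,0,0,0,16],[255,0,0,0,18],[255,0,0,0,18]]'>/dev/null; python3 -c "
from h import *
show()"; python3 -m creep '[[255,0,0,0,1.5],[255,0,0,0,3],[255,0,0,0,3]]'>/dev/null; python3 -c "
from h import *
show()"
```

```text
t 21.225 pos [ 0.5091 -0.196   0.1418] yaw 111.57 zax [ 0.001 -0.001 -1.   ] F [-1.37  0.03  9.15] M [-0.247  0.235  0.113] open 0.105 q [ 0.3   0.73 -0.03  1.9   0.05  0.51  0.61]
t 21.6 pos [ 0.509  -0.196   0.1418] yaw 108.57 zax [ 0.001 -0.001 -1.   ] F [-1.41 -0.38  8.66] M [-0.224  0.286  0.041] open 0.107 q [ 0.29  0.73 -0.02  1.9   0.03  0.51  0.58]
```

```bash
python3 -m creep '[[255,0,0,0,1],[255,0,0,0,1]]'>/dev/null; python3 -c "
from h import *
show()"; python3 -m creep '[[255,0,0,-0.0005,0],[255,0,0,-0.001,0],[255,0,0,-0.0015,0],[255,0,0,-0.002,0],[255,0,0,-0.002,0]]'>/dev/null; python3 -c "
from h import *
show()"
```

```text
t 21.85 pos [ 0.509  -0.196   0.1419] yaw 107.58 zax [ 0.001 -0.001 -1.   ] F [-1.53 -0.71  9.18] M [-0.243  0.279  0.096] open 0.111 q [ 0.29  0.73 -0.02  1.9   0.02  0.51  0.57]
t 22.475 pos [ 0.509  -0.196   0.1437] yaw 107.59 zax [ 0.001 -0.001 -1.   ] F [ 0.28 -0.14  6.73] M [-0.268  0.219  0.038] open 0.114 q [ 0.29  0.72 -0.02  1.9   0.02  0.52  0.57]
```

```bash
python3 -m creep '[[255,0,0,-0.0004,0],[255,0,0,-0.0008,0],[255,0,0,-0.0008,0]]'>/dev/null; python3 -c "
from h import *
show()"; python3 -m creep '[[255,0,0,-0.0004,0],[255,0,0,-0.0004,0]]'>/dev/null; python3 -c "
from h import *
show()"
```

```text
t 22.85 pos [ 0.509  -0.196   0.1445] yaw 107.59 zax [ 0.001 -0.001 -1.   ] F [-0.59 -0.09  6.26] M [-0.265  0.211  0.059] open 0.109 q [ 0.29  0.72 -0.02  1.9   0.02  0.52  0.57]
t 23.1 pos [ 0.509  -0.196   0.1448] yaw 107.59 zax [ 0.001 -0.001 -1.   ] F [-1.19 -0.87  6.79] M [-0.252  0.161  0.101] open 0.112 q [ 0.29  0.72 -0.02  1.9   0.02  0.52  0.57]
```

```bash
python3 -m creep '[[255,0,0,-0.0003,0],[255,0,0,-0.0003,0]]'>/dev/null; python3 -c "
from h import *
show()"; python3 -m creep '[[255,0,0,-0.0003,0],[255,0,0,-0.0003,0]]'>/dev/null; python3 -c "
from h import *
show()"
```

```text
t 23.35 pos [ 0.509  -0.196   0.1451] yaw 107.59 zax [ 0.    -0.001 -1.   ] F [-0.44 -2.    6.3 ] M [-0.266  0.179  0.104] open 0.106 q [ 0.29  0.72 -0.02  1.9   0.02  0.52  0.57]
t 23.6 pos [ 0.509  -0.196   0.1454] yaw 107.59 zax [ 0.    -0.001 -1.   ] F [-0.19 -1.27  6.52] M [-0.24   0.253  0.099] open 0.109 q [ 0.29  0.72 -0.02  1.9   0.02  0.52  0.57]
```

```bash
python3 -m creep '[[255,0,0,-0.0004,0],[255,0,0,-0.0008,0],[255,0,0,-0.0008,0]]'>/dev/null; python3 -c "
from h import *
show()"; python3 -m creep '[[255,0,0,-0.0003,0],[255,0,0,-0.0003,0]]'>/dev/null; python3 -c "
from h import *
show()"; python3 -m creep '[[255,0,0,-0.0003,0],[255,0,0,-0.0003,0]]'>/dev/null; python3 -c "
from h import *
show()"
```

```text
t 23.975 pos [ 0.509  -0.196   0.1461] yaw 107.59 zax [ 0.    -0.001 -1.   ] F [-0.51 -0.52  5.66] M [-0.267  0.12   0.109] open 0.106 q [ 0.29  0.72 -0.02  1.9   0.02  0.52  0.57]
t 24.225 pos [ 0.509  -0.1961  0.1464] yaw 107.59 zax [ 0.    -0.001 -1.   ] F [-0.7  -0.99  6.11] M [-0.257  0.098  0.072] open 0.109 q [ 0.29  0.72 -0.02  1.9   0.02  0.52  0.57]
t 24.475 pos [ 0.509  -0.196   0.1467] yaw 107.59 zax [ 0.    -0.001 -1.   ] F [-0.48 -1.05  5.5 ] M [-0.193  0.178  0.071] open 0.107 q [ 0.29  0.72 -0.02  1.9   0.02  0.52  0.57]
```

```bash
python3 -m creep '[[255,0,0,-0.0003,0],[255,0,0,-0.0003,0]]'>/dev/null; python3 -c "
from h import *
show()"; python3 -m creep '[[255,0,0,-0.0003,0],[255,0,0,-0.0003,0]]'>/dev/null; python3 -c "
from h import *
show()"
```

```text
t 24.725 pos [ 0.5089 -0.196   0.1469] yaw 107.58 zax [ 0.    -0.001 -1.   ] F [-0.37 -2.24  5.76] M [-0.422  0.075  0.063] open 0.105 q [ 0.29  0.72 -0.02  1.9   0.02  0.53  0.57]
t 24.975 pos [ 0.5089 -0.1959  0.1469] yaw 107.58 zax [ 0.    -0.001 -1.   ] F [ 0.98 -4.1   0.6 ] M [-0.734 -0.107  0.088] open 0.105 q [ 0.29  0.72 -0.02  1.9   0.02  0.53  0.57]
```

```bash
python3 -m creep '[[255,0,0,0.0002,0],[200,0,0,0.0002,0],[150,0,0,0.0002,0],[100,0,0,0.0002,0],[100,0,0,0.0002,0],[100,0,0,-0.03,0],[100,0,0,-0.07,0],[100,0,0,-0.12,0],[100,0,0,-0.12,0]]'; python3 -c "
from h import *
show()"
```

```text
clock: 26.1
tool_pos: [0.5111, -0.196, 0.2706]
eef_rot: [0.591, 0.807, 0.001, 0.004]
contact_force: [-0.2, -1.5, -0.6]
opening: 0.604
t 26.1 pos [ 0.5111 -0.196   0.2706] yaw 107.58 zax [ 0.008 -0.002 -1.   ] F [-0.23 -1.52 -0.62] M [-0.093  0.027  0.029] open 0.604 q [ 0.29  0.54 -0.02  1.78  0.01  0.82  0.58]
```

```bash
python3 -m creep '[[100,0.06,0,0,0],[100,0.12,0,0,0],[100,0.18,0,0,0],[100,0.24,0,0,0],[100,0.24,0,0,0],[100,0.24,0,0,0]]'>/dev/null; python3 - <<'E'
from h import *
from plant import imaging
show()
a=[]
for n,o in(("scene",(.5123,-.1951,.2047)),("top",(.5087,-.1937,.2045))):
    p=imaging.snapshot(n)
    x,e,k=fit([p],o,.13,.1,.126,blue,1,rng=4)
    print(n,x.round(4),round(e,3),k,(x-o).round(4))
    cc=fit([p],o,.23,.19,.12,green,1,rng=4); print("case",cc)
    c=[int(v) for v in proj(p,[[o[0],o[1],.14]])[0]]
    a.append(cv2.resize(p["image"][c[1]-45:c[1]+45,c[0]-45:c[0]+45],(400,400),interpolation=cv2.INTER_CUBIC))
cv2.imwrite("pics/end.png",np.hstack(a))
E
```

```text
t 26.85 pos [0.436  0.033  0.2666] yaw 107.61 zax [-0.001 -0.001 -1.   ] F [ 0.11 -1.66 -1.05] M [-0.09   0.081 -0.003] open 0.606 q [-0.18  0.41 -0.01  2.07  0.01  0.66  0.12]
scene [ 0.5117 -0.195   0.2014] 0.194 100 [-0.0006  0.0001 -0.0033]
case (array([ 0.51215042, -0.19518236,  0.20476569]), np.float64(0.2360413498598537), 99)
top [ 0.5083 -0.1938  0.2001] 0.43 100 [-0.0004 -0.0001 -0.0044]
case (array([ 0.50836562, -0.19356755,  0.20189648]), np.float64(0.3399331694127199), 100)
```

View pics/end.png

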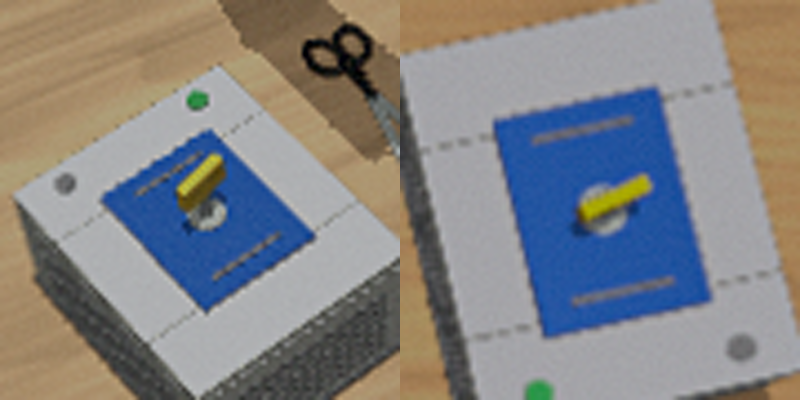

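```bash
python3 - <<'E'
from h import *
from plant import imaging
yel=lambda im: np.minimum(im[...,1],im[...,2])-im[...,0]
for n,o,b in(("scene",(.5117,-.195),.2014),("top",(.5083,-.1938),.2001)):
    p=imaging.snapshot(n)
    for z in (.175,.177,.180):
      for th in (72,78,84):
        a=b-np.radians(th)
        x,e,k=fit([p],(*o,a),.042,.010,z,yel,1,rng=3)
        print(n,z,th,x.round(4),round(e,3),k,"turn",round(b-x[2],3))
E
```

```text
scene 0.175 72 [ 0.5109 -0.1956 -1.1985] 0.286 100 turn 1.4
scene 0.175 78 [ 0.5109 -0.1956 -1.1985] 0.286 100 turn 1.4
scene 0.175 84 [ 0.5109 -0.1956 -1.1982] 0.287 100 turn 1.4
scene 0.177 72 [ 0.5124 -0.1961 -1.1973] 0.286 100 turn 1.399
scene 0.177 78 [ 0.5124 -0.1961 -1.1973] 0.286 100 turn 1.399
scene 0.177 84 [ 0.5124 -0.1961 -1.1973] 0.286 100 turn 1.399
scene 0.18 72 [ 0.5147 -0.1968 -1.1962] 0.286 100 turn 1.398
scene 0.18 78 [ 0.5147 -0.1968 -1.1962] 0.286 100 turn 1.398
scene 0.18 84 [ 0.5147 -0.1968 -1.1962] 0.286 100 turn 1.398
top 0.175 72 [ 0.5072 -0.193  -1.1593] 0.253 100 turn 1.359
top 0.175 78 [ 0.5072 -0.193  -1.159 ] 0.248 100 turn 1.359
top 0.175 84 [ 0.5072 -0.193  -1.1593] 0.253 100 turn 1.359
top 0.177 72 [ 0.5069 -0.1927 -1.1585] 0.246 100 turn 1.359
top 0.177 78 [ 0.5069 -0.1927 -1.1584] 0.246 100 turn 1.359
top 0.177 84 [ 0.5069 -0.1927 -1.1585] 0.246 100 turn 1.359
top 0.18 72 [ 0.5064 -0.1922 -1.1576] 0.244 100 turn 1.358
top 0.18 78 [ 0.5064 -0.1922 -1.1573] 0.243 100 turn 1.357
top 0.18 84 [ 0.5064 -0.1922 -1.1573] 0.243 100 turn 1.357
```

```bash
python3 -c "
from h import *
show()
from plant import r
print(r.finish_job())"
```

```text
t 27.05 pos [0.4366 0.0319 0.2669] yaw 107.41 zax [-0.    -0.001 -1.   ] F [ 0.51  0.19 -0.35] M [-0.061  0.049 -0.011] open 0.609 q [-0.17  0.41 -0.01  2.07  0.01  0.67  0.12]
the job is handed in; nothing more can be done
None
```

The blue cover is back on the air cleaner, and its T-handle is pushed in, turned and locked. I handed the job in at about 27 s of the 48 s allowed, with the gripper open and clear of everything; no verdict was given.

- **Cover:** I carried it by the handle and lined it up from the cameras before lowering it in, and it slid in with almost no force. In the last pictures it lay within about 0.6 mm and 0.005 rad of the opening in both cameras.
- **Stud:** I met the bottom stop at about 10 mm pushed in. The force there was 12.8 N, of which about 5 N was on the pin. I backed off slightly and turned the handle 84° clockwise against little torque. I then let it rise to about 5 mm pushed in, where the force on the tool dropped to near zero, as it should once it sits in the notch.
- **After letting go:** The handle stayed turned at 1.40 rad by one camera and 1.36 rad by the other, both within the locked range, and had not sprung back.
- **Disagreement:** The two cameras put objects up to about 5 mm apart in absolute position. I therefore aligned the cover using differences within each camera's own picture.
- **Other things on the table:** I did not touch them knowingly, but I did not measure their positions again at the end.

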